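Pack the mandarin and snap the lunch box shut

ROBOT

A 6-joint arm with a two-finger parallel gripper is mounted at the origin on a cart in front of the work surface, level with it; the furniture and walls round the work are solid. World frame = base frame: x ahead of the robot, y to its left, z up, the work surface at z = 0. Lengths are in m, angles in rad, forces in N, time in s.
With the tool pointing down it reaches from about 0.3 to 0.875 m from the base axis. Payload 6.4 kg.
Tool frame: the origin (TCP) lies midway between the tips of the shut fingers; the grasp point (between the pads) lies 19 mm behind it; z points along the fingers, y is the line along which they close (so a half turn about z gives the same grasp; the last joint's range is limited). The gripper opens to 85 mm and grips with 20 to 120 N. Pads are 22 mm wide; open, the fingers measure 114 mm over their backs; the gripper's body (76 mm by 85 mm) begins 54 mm behind the grasp point. The pads swing forward as they close: fully open they stand 13 mm farther back than shut.
Start: joints at [-1.317, 0.181, 1.607, -0, 1.354, -0.206], TCP at [0.255, -0.515, 0.231] pointing down, gripper open.
Joint ranges: [-2.99, 2.99], [-0.89, 2.07], [0.3, 2.58], [-1.14, 4.28], [0, 2.63], [-3.12, 3.12]. Speed limits (rad/s): [2.57, 2.57, 3.01, 3.14, 3.14, 3.14].

INTERFACE

Orientations are given as a unit quaternion [w, x, y, z].
In Python, from bench import sensors, vision, ctrl gives the robot as it stands.
- The arm moves only by the tool carry_out, never from a script. Its argument "deltas" is text: rows parted by semicolons, each of 7 numbers parted by spaces: the shift along the tool's x, y, z in mm, then the turn, a rotation vector about the tool's x, y, z in rad, then the closure, from 0 (fully open) to 1 (shut). In form: tx ty tz ax ay az claw; .... A call has 1 to 12 rows; each row is the pose to reach, as a shift and turn from the pose commanded when the call began, along the tool's axes at that moment; what a row does not reach only later rows make up. A row lasts 1/8 s, in which the tool goes at most 62.5 mm and 10.7 degrees, less where a joint would pass 70% of its speed; a pose out of reach is approached as far as the arm can. A call with a gripper value outside its range is refused whole. The fingers move at their own pace and stop on an object; the grip force is fixed at half the most. Time passes only in rows, so rows that repeat a pose let the fingers close. It gives the time, the measured TCP pose, the force, the opening and the grip force at its end, in the units of the state.
- sensors.get_obs(): the state, without advancing time (a new reading comes with each control period).
- vision.camera(name): name is "scene" or "top" or "wrist"; returns the picture (384x512x3 uint8, blue, green, red); there is no depth.
- vision.camera_model(name): a dict with "K" (3x3 intrinsics, pixels), "extrinsics" (4x4, takes a point from world to camera coordinates); the wrist camera has in their place "hand_eye" (4x4, takes a point from camera to tool coordinates, whose origin is the TCP and whose axes are the flange's). Camera axes: x right, y down, z forward; pixel columns grow to the right and rows downward; lengths in m; the calibration is good to about 2 mm. A picture is of the moment at which its call begins: read the wrist's pose just before it. camera_model takes no time and is no camera call.
- ctrl.hand_in(): hands the job in; it is judged then, once.
The state is a dict: "time_s": time; "q": joint angles; "dq": joint speeds; "joint_efforts": joint torques, N m; "eef_pos": TCP position; "eef_rot": TCP orientation; "wrist_force": force on the tool from outside, world axes, zero at the start; "torque": the same for the moment, N m; "opening": opening from 0.0 (shut) to 1.0 (fully open); "grasp_force": force on a finger pad.
Only numpy, scipy, OpenCV 4.12 (cv2) and the standard library are available. Lean on these libraries where they do the work, as an engineer would, in place of code of your own. Each camera call takes 0.05 s, during which the arm holds its last target. There are 200 camera calls.

TASK

Put the mandarin into the green lunch box and let go of it, swing the white lid right down, and then press each of the four orange snap tabs around its rim fully down until all are snapped. Only after that shut the air vent: press the red-dotted end of the little rocker on the lid all the way down so that its other end tips up. Leave the garlic and the lemon where they lie.

Things in the scene. Friction and masses are not known exactly. Their poses are not given: they have to be found in the camera images.
- mandarin_center (a point): Centre (half-way up) of a loose orange mandarin, 55 mm across, 48 mm tall, 64 g; it stands on the worktop.
- lunch_box: Green open lunch box, fixed to the worktop, 130 mm (its x) by 160 mm (its y) by 62 mm tall, walls and floor 4 mm thick. Origin: centre of its underside. Its x axis points from its front (robot's side) to its back, where the lid is hinged; y to its left; z up. Hinge line of the lid: x = +65 mm, z = 63 mm, along y. Small catch lugs stick out 15 mm under each tab's place.
- lid (a joint): White lid, 132 mm from hinge to front edge, 162 mm wide, 6 mm thick, hinged on the box's back edge. Angle in rad: 0 is shut, 1.57 upright, limit 1.9 (leaning back); starts open at about 1.6 to 1.8. Its stiff hinge holds it at any angle; about 2 N at its front edge moves it. When shut its upper face is 69 mm above the worktop.
- lid_front (a point): Middle of the lid's front edge, on its upper (outer) face, 131 mm from the hinge line. It is free of tabs for 27 mm to either side.
- tab_front_left (a joint): Orange snap tab on the lid, front edge, left of the middle (hinge at 46 mm to the left). Angle in rad about its hinge along the lid's edge: starts about 0 to 0.08, where it sticks out and 0.6 rad upward from the lid; grows as it is pressed down; 0.6 is level with the lid, the stop is at 0.65. It counts as snapped above 0.5. Takes about 5 N pressed near its outer end, and stays where it is left.
- tab_front_right (a joint): Orange snap tab on the lid, front edge, right of the middle (hinge at 46 mm to the right). Angle in rad about its hinge along the lid's edge: starts about 0 to 0.08, where it sticks out and 0.6 rad upward from the lid; grows as it is pressed down; 0.6 is level with the lid, the stop is at 0.65. It counts as snapped above 0.5. Takes about 5 N pressed near its outer end, and stays where it is left.
- tab_left (a joint): Orange snap tab on the lid, middle of the left edge (10 mm in front of the box's middle). Angle in rad about its hinge along the lid's edge: starts about 0 to 0.08, where it sticks out and 0.6 rad upward from the lid; grows as it is pressed down; 0.6 is level with the lid, the stop is at 0.65. It counts as snapped above 0.5. Takes about 5 N pressed near its outer end, and stays where it is left.
- tab_right (a joint): Orange snap tab on the lid, middle of the right edge (10 mm in front of the box's middle). Angle in rad about its hinge along the lid's edge: starts about 0 to 0.08, where it sticks out and 0.6 rad upward from the lid; grows as it is pressed down; 0.6 is level with the lid, the stop is at 0.65. It counts as snapped above 0.5. Takes about 5 N pressed near its outer end, and stays where it is left.
- tab_front_left_pad (a point): Middle of the ribbed upper face of the front left tab (moves with it), 16 mm out from the tab's hinge. The tab is 38 mm wide along the lid's edge, 26 mm long outward, 4 mm thick, with a 12 mm lip down at its outer end.
- tab_front_right_pad (a point): Middle of the ribbed upper face of the front right tab (moves with it), 16 mm out from the tab's hinge. The tab is 38 mm wide along the lid's edge, 26 mm long outward, 4 mm thick, with a 12 mm lip down at its outer end.
- tab_left_pad (a point): Middle of the ribbed upper face of the left (sticking out to the box's left) tab (moves with it), 16 mm out from the tab's hinge. The tab is 38 mm wide along the lid's edge, 26 mm long outward, 4 mm thick, with a 12 mm lip down at its outer end.
- tab_right_pad (a point): Middle of the ribbed upper face of the right (sticking out to the box's right) tab (moves with it), 16 mm out from the tab's hinge. The tab is 38 mm wide along the lid's edge, 26 mm long outward, 4 mm thick, with a 12 mm lip down at its outer end.
- vent (a joint): White vent rocker amid the lid, a seesaw 62 mm long (along the box's y), 22 mm wide, 4 mm thick; pivot at its middle, 65 mm from the lid's hinge line, 9.5 mm above the lid's upper face. Rad: starts at 0 to 0.05 with the left end (red dot) raised; grows as that end is pressed and the other tips up; level at 0.22, stop at 0.44; shut is above 0.34. Takes 2.5 N at the dot; stays as left.
- vent_red_end (a point): Red dot on the upper face of the rocker, 22 mm from the pivot toward the box's left (moves with the rocker).
- garlic_center (a point): Centre of a loose garlic bulb, 50 mm across, 51 mm tall; leave alone.
- lemon_center (a point): Centre of a loose lemon, 78 x 55 x 56 mm; leave alone.
Not all that is in view belongs to the job. Leave any turquoise look-alike of the part that bears mandarin_center alone. There is more than one size of the lunch_box; the job needs the larger.

How it is judged:
By the outcome, as a careful person would: the job done as asked, in the order asked, and still so for the second after the job is handed in, with the robot touching nothing.
It also fails if it takes over 72 s, if anything falls off the work surface, if the arm or the gripper's body presses on something with over 40 N, if the wrist force passes 120 N, or if a joint passes its speed limit or range.

## Working session

There is one attempt and no reset: what is moved stays moved. The work goes in short steps, Python scripts to look and compute and a tool call to move; the robot and the scene stay as the last step left them, time stands still between calls to the robot, and variables do not carry over. Pictures are saved under pics/ and viewed, at most 10 in all, crops included, and the job is handed in when it is done.

Besides the shell and the picture viewer there is one more tool, called after ">>>" as name(argument=value, ...) on one line, values as JSON. carry_out: Moves the arm, as the interface text tells. Its arguments: {"type":"object","properties":{"deltas":{"type":"string"}},"required":["deltas"]}

```bash
mkdir -p pics; ls; python3 - <<'E'
from bench import sensors, vision
import cv2
o=sensors.get_obs(); print(o)
a=vision.camera("scene");b=vision.camera("top")
cv2.imwrite("pics/s0.png",a);cv2.imwrite("pics/t0.png",b)
for n in("scene","top","wrist"): print(n,vision.camera_model(n))
E
```

```text
pics
{'time_s': 0.0, 'q': array([-1.31729882e+00,  1.81554354e-01,  1.60801237e+00, -1.00892316e-05,
        1.35379542e+00, -2.06291001e-01]), 'dq': array([-0.0006341 , -0.00026023, -0.00064213, -0.00032555,  0.00042268,
        0.00080448]), 'joint_efforts': array([ 1.16133670e-03, -4.44878161e+01, -3.51331401e+01, -2.08940000e-04,
        9.22381558e-03, -2.83332355e-05]), 'eef_pos': array([ 0.25503641, -0.51472654,  0.23037456]), 'eef_rot': array([-8.84380003e-04,  9.73689868e-01,  2.27875533e-01, -2.58048380e-05]), 'wrist_force': array([0.54027847, 0.49400083, 0.2294854 ]), 'torque': array([ 0.00589388, -0.03301956,  0.01341088]), 'grasp_force': 0.0, 'opening': 1.0013702560157438}
scene {'K': array([[455.83308781,   0.        , 243.89398833],
       [  0.        , 455.83308781, 188.39479761],
       [  0.        ,   0.        ,   1.        ]]), 'extrinsics': array([[-0.60628282, -0.7949349 , -0.02235261,  0.41439701],
       [-0.3301166 ,  0.27714675, -0.90233736,  0.19559882],
       [ 0.72349442, -0.53969267, -0.43045052,  1.10986643],
       [ 0.        ,  0.        ,  0.    
[... 267 characters left out ...]
  [-0.99543359, -0.0191601 , -0.09351395,  0.54931126],
       [ 0.09358648, -0.00292252, -0.99560687,  1.18839042],
       [ 0.        ,  0.        ,  0.        ,  1.        ]])}
wrist {'K': array([[334.88559063,   0.        , 249.70049435],
       [  0.        , 334.88559063, 191.02984431],
       [  0.        ,   0.        ,   1.        ]]), 'hand_eye': array([[-8.76878689e-04, -9.62773503e-01, -2.70307996e-01,
         6.90388234e-02],
       [ 9.99999461e-01, -6.94129134e-04, -7.71671880e-04,
        -4.68755071e-04],
       [ 5.55316584e-04, -2.70308527e-01,  9.62773593e-01,
        -1.43453453e-01],
       [ 0.00000000e+00,  0.00000000e+00,  0.00000000e+00,
         1.00000000e+00]])}
```

View pics/s0.png

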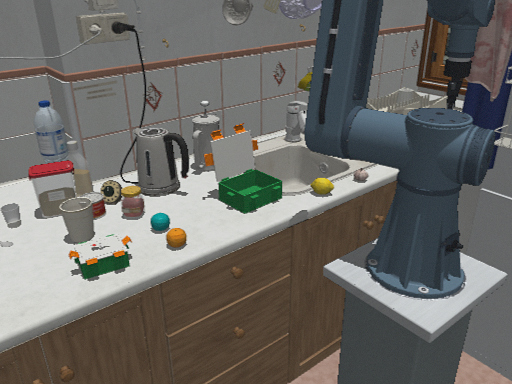

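View pics/t0.png

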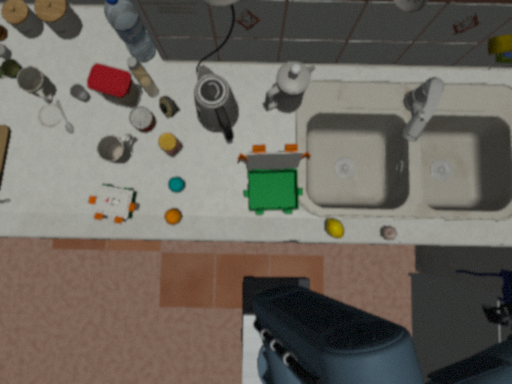

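The scene view shows the large box at (250,190) with its lid open. The top view has it at (272,190), with the mandarin at (173,216), the turquoise look-alike at (177,185), the lemon at (334,228) and the garlic at (389,232). Next I'll localise the mandarin and box.

```bash
cat > h.py <<'E'
import numpy as np, cv2
from bench import sensors, vision
from scipy.spatial.transform import Rotation as R
def cam(n):
    m=vision.camera_model(n); return m["K"],m["extrinsics"]
def proj(n,P):
    K,E=cam(n); p=(E[:3,:3]@np.atleast_2d(P).T).T+E[:3,3]; p=p@K.T; return p[:,:2]/p[:,2:]
def ray(K,E,uv):
    d=np.linalg.inv(K)@[*uv,1]; return -E[:3,:3].T@E[:3,3], E[:3,:3].T@d
def atz(n,uv,z,KE=None):
    K,E=KE or cam(n); o,d=ray(K,E,uv); return o+d*(z-o[2])/d[2]
def wristKE(o):
    m=vision.camera_model("wrist"); T=np.eye(4); w,x,y,z=o["eef_rot"]
    T[:3,:3]=R.from_quat([x,y,z,w]).as_matrix(); T[:3,3]=o["eef_pos"]
    return m["K"],np.linalg.inv(T@m["hand_eye"])
E
python3 - <<'E'
from h import *
a=cv2.imread("pics/s0.png");b=cv2.imread("pics/t0.png")
h=cv2.cvtColor(b,cv2.COLOR_BGR2HSV)
m=cv2.inRange(h,(5,150,100),(20,255,255)); m[:, :155]=0;m[:,195:]=0;m[:200]=0
mm=cv2.moments(m,True);uv=(mm['m10']/mm['m00'],mm['m01']/mm['m00']);print("mand",uv,mm['m00'],atz("top",uv,.024))
hs=cv2.cvtColor(a,cv2.COLOR_BGR2HSV)
m2=cv2.inRange(hs,(5,150,80),(20,255,255)); m2[:, :160]=0;m2[:,195:]=0;m2[:220]=0;m2[255:]=0
mm=cv2.moments(m2,True);uv=(mm['m10']/mm['m00'],mm['m01']/mm['m00']);print("mand s",uv,mm['m00'],atz("scene",uv,.024))
for n,uv in(("lemon",(334,228)),("garlic",(389,232)),("dec",(177,185)),):print(n,atz("top",uv,.025))
for uv in((248,210),(298,208),(249,171),(297,170)):print(atz("top",uv,.062))
c=cv2.resize(b[140:220,230:320],None,fx=7,fy=7,interpolation=cv2.INTER_CUBIC)
c2=cv2.resize(a[115:215,195:295],None,fx=5,fy=5,interpolation=cv2.INTER_CUBIC)
c=np.pad(c,((0,600-c.shape[0]),(0,0),(0,0)))
cv2.imwrite("pics/c.png",c); cv2.imwrite("pics/c2.png",c2)
E
```

```text
mand (172.64, 217.40571428571428) 175.0 [0.45940028 0.39444652 0.024     ]
mand s (175.9457627118644, 237.10508474576272) 295.0 [0.46387353 0.39588393 0.024     ]
lemon [ 0.43490253 -0.13189539  0.025     ]
garlic [ 0.42530726 -0.31105854  0.025     ]
dec [0.56583715 0.38406921 0.025     ]
[0.48648786 0.14892888 0.062     ]
[ 0.4958429  -0.00945891  0.062     ]
[0.61126855 0.14821818 0.062     ]
[ 0.61750061 -0.00536764  0.062     ]
```

View pics/c.png

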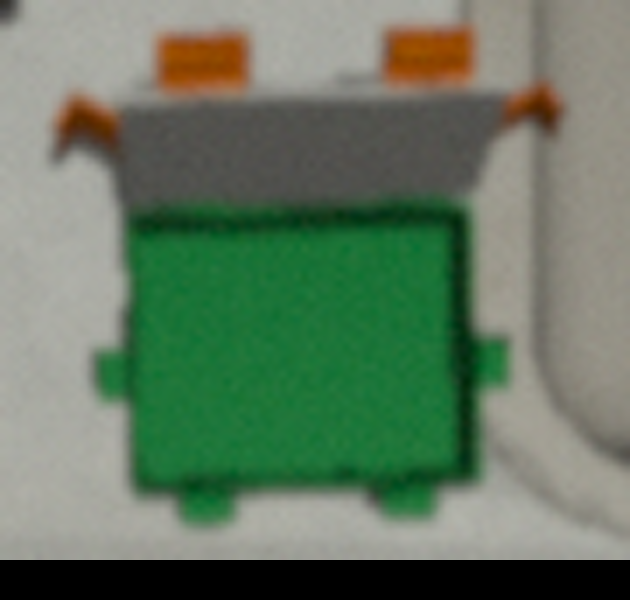

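The crop shows the box's front rim corners at about (249.7,210) and (298.3,209) in the full top image. The lid leans slightly back, with its tabs beyond the edge. I'll fit the box pose by silhouette and the lid angle by the tab positions.

```bash
cat >> h.py <<'E'
def box2w(p,P):
    x,y,t=p; P=np.atleast_2d(P); c,s=np.cos(t),np.sin(t)
    return np.c_[x+c*P[:,0]-s*P[:,1], y+s*P[:,0]+c*P[:,1], P[:,2]]
def plan(pos,yaw):
    "delta row (mm, rad) from the current pose to a tool-down pose with tool x at world yaw"
    o=sensors.get_obs(); w,x,y,z=o["eef_rot"]; A=R.from_quat([x,y,z,w])
    B=R.from_euler("z",yaw)*R.from_euler("x",np.pi)
    d=A.inv().apply(np.array(pos)-o["eef_pos"])*1000
    return np.round(d,1),np.round((A.inv()*B).as_rotvec(),3)
E
python3 - <<'E'
from h import *
from scipy.optimize import minimize
ims={"scene":cv2.imread("pics/s0.png"),"top":cv2.imread("pics/t0.png")}
roi={"scene":(160,215,210,292),"top":(160,220,240,306)}
S=4; masks={}
for n,im in ims.items():
    m=cv2.inRange(cv2.cvtColor(im,cv2.COLOR_BGR2HSV),(40,90,20),(85,255,255))
    r0,r1,c0,c1=roi[n]; m=cv2.resize(m[r0:r1,c0:c1],None,fx=S,fy=S,interpolation=cv2.INTER_LINEAR)>127
    m=cv2.morphologyEx(m.astype(np.uint8),cv2.MORPH_CLOSE,np.ones((13,13)))
    masks[n]=cv2.morphologyEx(m,cv2.MORPH_OPEN,np.ones((33,33)) if n=="top" else np.ones((9,9)))
B=np.array([[sx*.065,sy*.08,z] for sx in(-1,1) for sy in(-1,1) for z in(0,.062)])
def cost(p):
    c=0
    for n,m in masks.items():
        q=proj(n,box2w(p,B)); r0,r1,c0,c1=roi[n]
        q=((q-[c0,r0]+.5)*S-.5)*16
        k=np.zeros_like(m); cv2.fillConvexPoly(k,cv2.convexHull(q.astype(np.int32)),1,shift=4)
        c+=(k!=m).sum()/m.sum()
    return c
best=min((minimize(cost,[.555,.07,t],method="Nelder-Mead",options=dict(initial_simplex=np.array([[.555,.07,t],[.57,.07,t],[.555,.085,t],[.555,.07,t+.08]]))) for t in(-.1,-.03,.04)),key=lambda r:r.fun)
p=best.x;print(p,best.fun)
for n in ims:print(n,proj(n,box2w(p,B))[[1,3,5,7]].round(1).tolist())
# lid angle: front-edge corners of lid for several angles
for th in(1.5,1.6,1.7,1.8,1.9):
    c,s=np.cos(th),np.sin(th)
    L=[[.065-.132*c,y,.063+.132*s] for y in(.081,-.081)]
    print(th,[proj(n,box2w(p,L)).round(1).tolist() for n in ims])
E
```

```text
[0.55678839 0.07219419 0.05599827] 0.11017406350064074
scene [[282.0, 179.8], [243.7, 195.1], [254.7, 168.2], [217.1, 181.8]]
top [[298.6, 207.8], [248.2, 209.7], [296.6, 167.3], [246.7, 169.1]]
1.5 [[[216.6, 143.1], [256.4, 131.2]], [[246.0, 165.1], [302.9, 163.1]]]
1.6 [[[214.0, 141.9], [253.7, 130.2]], [[245.8, 160.5], [302.7, 158.5]]]
1.7 [[[211.4, 141.2], [251.0, 129.6]], [[245.6, 156.0], [302.4, 154.0]]]
1.8 [[[208.9, 140.9], [248.4, 129.4]], [[245.5, 151.7], [302.0, 149.7]]]
1.9 [[[206.6, 141.0], [245.9, 129.5]], [[245.3, 147.6], [301.6, 145.6]]]
```

View pics/c2.png

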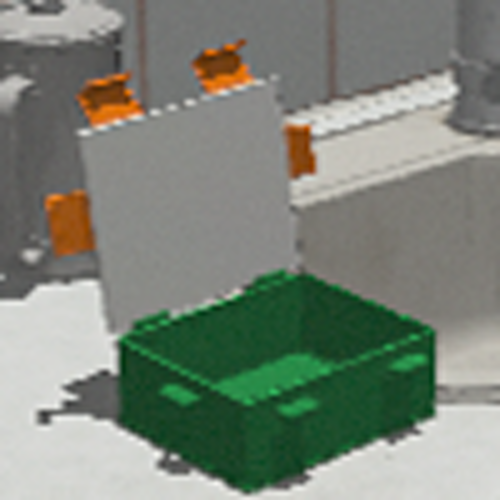

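Corners match the fit to about 1 px, giving box ≈ (0.555, 0.070, yaw 0.055) and lid ≈ 1.71 rad. Now I'll move to above the mandarin.

```bash
python3 -c "
from h import *
print(plan([.461,.395,.16],np.pi))"
```

```text
(array([ 588.3, -723.8,   71.8]), array([-0.000e+00, -2.000e-03, -2.682e+00]))
```

>>> carry_out(deltas="588 -724 30 0 0 -2.68 0; 588 -724 30 0 0 -2.68 0; 588 -724 30 0 0 -2.68 0; 588 -724 30 0 0 -2.68 0; 588 -724 30 0 0 -2.68 0; 588 -724 30 0 0 -2.68 0; 588 -724 30 0 0 -2.68 0; 588 -724 30 0 0 -2.68 0; 588 -724 30 0 0 -2.68 0; 588 -724 30 0 0 -2.68 0; 588 -724 30 0 0 -2.68 0; 588 -724 30 0 0 -2.68 0")

```text
time_s: 1.6
eef_pos: [0.4204, 0.2182, 0.207]
eef_rot: [0.0, 0.211, 0.978, -0.0]
wrist_force: [1.3, -1.1, 0.3]
opening: 1.004
grasp_force: 0.0
```

```bash
python3 -c "
from h import *
o=sensors.get_obs();print(o['time_s'],o['eef_pos'],o['q'],o['dq'].round(2))
print(plan([.461,.395,.16],np.pi))"
```

```text
1.6 [0.42039775 0.21815002 0.20704749] [ 2.27497992e-01 -2.65415331e-02  1.87976684e+00 -2.86344833e-04
  1.28802794e+00 -9.18167986e-01] [ 1.05  0.77 -0.69 -0.   -0.09 -0.44]
(array([ 36. , 177.9,  47. ]), array([-0.   ,  0.   , -0.425]))
```

>>> carry_out(deltas="28 153 47 0 0 -0.37 0; 28 153 47 0 0 -0.37 0; 28 153 47 0 0 -0.37 0; 28 153 47 0 0 -0.37 0; 28 153 47 0 0 -0.37 0; 28 153 47 0 0 -0.37 0")

```text
time_s: 2.35
eef_pos: [0.4592, 0.3657, 0.1607]
eef_rot: [0.0, 0.031, 1.0, 0.0]
wrist_force: [-0.3, -0.0, -0.4]
opening: 1.003
grasp_force: 0.0
```

```bash
python3 - <<'E'
from h import *
o=sensors.get_obs();w=vision.camera("wrist");cv2.imwrite("pics/w1.png",w)
print(o['eef_pos'],o['dq'].round(3));KE=wristKE(o)
m=cv2.inRange(cv2.cvtColor(w,cv2.COLOR_BGR2HSV),(5,130,40),(22,255,255))
n,l,st,ce=cv2.connectedComponentsWithStats(m)
for i in range(1,n):
    if st[i,4]>300:
        x,y,W,H,A=st[i]; print(st[i],ce[i],atz(0,ce[i],.024,KE),atz(0,(x+W/2,y+H/2),.024,KE))
print(plan([.461,.395,.024-.019+.0],np.pi))
E
```

```text
[0.45923231 0.36565073 0.16065954] [-0.003 -0.005 -0.001  0.001 -0.002  0.002]
[  39    0  104   76 3013] [82.16229671 48.90673747] [0.34704285 0.24334063 0.024     ] [0.33976961 0.25167632 0.024     ]
[ 142    0   94   69 4840] [194.83099174  36.80392562] [0.3440132  0.33150406 0.024     ] [0.34210953 0.32721279 0.024     ]
[ 235    0   96   63 4801] [282.55176005  27.07310977] [0.34147637 0.39908827 0.024     ] [0.34459388 0.39931572 0.024     ]
[ 426   48   86   29 1906] [469.29171039  62.04721931] [0.37582925 0.5443116  0.024     ] [0.37615067 0.54412096 0.024     ]
[ 333   54   92   29 2011] [378.29935356  68.082546  ] [0.37575852 0.47325999 0.024     ] [0.37610483 0.47382349 0.024     ]
[484 143  28  30 599] [500.4557596  159.14524207] [0.45527508 0.57941222 0.024     ] [0.45415147 0.57720204 0.024     ]
[ 252  151   65   64 3128] [283.99904092 181.87755754] [0.46339179 0.39579587 0.024     ] [0.46441796 0.39619138 0.024     ]
[430 198  33  35 811] [445.70036991 213.70036991] [0.50162051 0.53775612 0.024     ] [0.50337126 0.53862468 0.024     ]
(array([  0.3,  29.3, 155.8]), array([ 0.   ,  0.001, -0.063]))
```

View pics/w1.png

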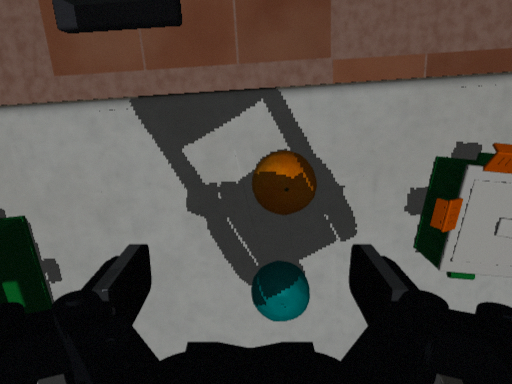

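The wrist view shows the mandarin at (284,183), giving (0.464, 0.396). The decoy is at (281,291), clear of the grasp. Grasping.

>>> carry_out(deltas="-3 30 40 0 0 -0.063 0; -3 30 90 0 0 -0.063 0; -3 30 125 0 0 -0.063 0; -3 30 152 0 0 -0.063 0; -3 30 152 0 0 -0.063 0; -3 30 152 0 0 -0.063 1; -3 30 152 0 0 -0.063 1; -3 30 152 0 0 -0.063 1; -3 30 152 0 0 -0.063 1; -3 30 152 0 0 -0.063 1; -3 30 152 0 0 -0.063 1")

```text
time_s: 3.78
eef_pos: [0.4657, 0.3971, 0.0109]
eef_rot: [0.002, -0.001, 1.0, 0.001]
wrist_force: [-0.3, -1.6, 7.1]
opening: 0.584
grasp_force: 62.3
```

```bash
python3 -c "
from h import *
o=sensors.get_obs();print(o['eef_pos'],o['opening'])
print(plan([.464,.396,.15],np.pi),plan([.55,.072,.15],np.pi),plan([.55,.072,.013],np.pi))"
```

```text
[0.46566104 0.39712454 0.01088596] 0.584407351911405
(array([   1.1,   -0.9, -139.1]), array([0.002, 0.004, 0.001])) (array([ -84.4, -325. , -139.4]), array([0.002, 0.004, 0.001])) (array([ -83.9, -325.2,   -2.4]), array([0.002, 0.004, 0.001]))
```

>>> carry_out(deltas="0 0 -60 0 0 0 1; 0 0 -120 0 0 0 1; -40 -60 -140 0 0 -0.055 1; -84 -120 -140 0 0 -0.055 1; -84 -180 -140 0 0 -0.055 1; -84 -240 -140 0 0 -0.055 1; -84 -295 -140 0 0 -0.055 1; -84 -325 -140 0 0 -0.055 1; -84 -325 -140 0 0 -0.055 1")

```text
time_s: 4.9
eef_pos: [0.5489, 0.0688, 0.1495]
eef_rot: [0.001, -0.026, 1.0, -0.0]
wrist_force: [0.8, 0.8, -0.3]
opening: 0.582
grasp_force: 62.8
```

```bash
python3 -c "
from h import *
o=sensors.get_obs();print(o['eef_pos'],o['opening'])
print(plan([.55,.070,.018],np.pi+.055),plan([.55,.070,.29],np.pi+.055))"
```

```text
[0.54891392 0.06877951 0.14946773] 0.5823957358013181
(array([ -0.9,   1.2, 131.5]), array([-0.001,  0.002, -0.003])) (array([  -1.4,    1.1, -140.5]), array([-0.001,  0.002, -0.003]))
```

>>> carry_out(deltas="-1 1 50 0 0 0 1; -1 1 95 0 0 0 1; -1 1 125 0 0 0 1; -1 1 131 0 0 0 1; -1 1 131 0 0 0 1; -1 1 131 0 0 0 0.2; -1 1 131 0 0 0 0.1; -1 1 131 0 0 0 0; -1 1 131 0 0 0 0; -1 1 80 0 0 0 0; -1 1 20 0 0 0 0; -1 1 -40 0 0 0 0.3")

```text
time_s: 6.4
eef_pos: [0.5488, 0.0724, 0.1898]
eef_rot: [-0.0, -0.028, 1.0, 0.0]
wrist_force: [1.0, -0.5, -0.7]
opening: 0.816
grasp_force: 0.0
```

```bash
python3 - <<'E'
from h import *
o=sensors.get_obs();w=vision.camera("wrist");cv2.imwrite("pics/w2.png",w)
print(o['time_s'],o['eef_pos'],o['opening']);KE=wristKE(o)
np.savez("pics/w2.npz",pos=o['eef_pos'],rot=o['eef_rot'])
p=(.555,.070,.055)
P=box2w(p,[[sx*.065,sy*.08,.062] for sx in(-1,1) for sy in(-1,1)])
q=(KE[1][:3,:3]@P.T).T+KE[1][:3,3];q=q@KE[0].T;print((q[:,:2]/q[:,2:]).round(1).tolist())
print(plan([.55,.07,.32],np.pi+.055))
E
```

```text
6.4 [0.54883189 0.0724273  0.18980756] 0.8158273009190536
[[143.6, 109.2], [346.8, 109.3], [156.1, 259.2], [335.4, 259.1]]
(array([   2.2,   -2.3, -120.8]), array([-0.002,  0.013,  0.002]))
```

View pics/w2.png

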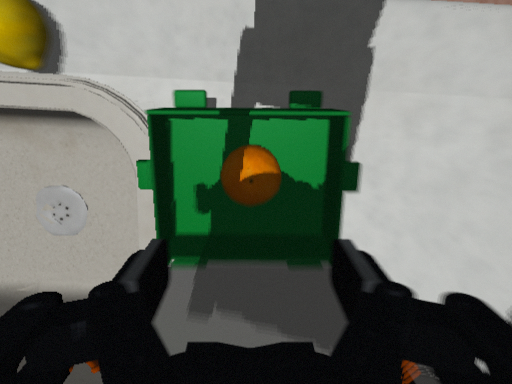

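The mandarin rests at (251,177) inside the box, released. The box's front corners, at (148,110) and (350,110), put the box at about (0.556, 0.0725). Next is the lid.

```bash
cat >> h.py <<'E'
BOX=(.556,.0725,.055)
def rel(P):
    "row (tool mm, rad) to a TCP target in box mm, tool x toward box front; also current TCP in box mm"
    o=sensors.get_obs(); d=o["eef_pos"]-[BOX[0],BOX[1],0]; c,s=np.cos(BOX[2]),np.sin(BOX[2])
    print("t",round(o["time_s"],2),"TCP box mm",np.round(1000*np.array([c*d[0]+s*d[1],-s*d[0]+c*d[1],d[2]]),1),"F",o["wrist_force"].round(1))
    for p in np.atleast_2d(P): print(p,*plan(box2w(BOX,np.array(p)/1000)[0],np.pi+BOX[2]))
E
python3 -c "
from h import *
rel([[0,0,290],[130,0,290],[130,0,175]])"
```

```text
t 6.45 TCP box mm [-2.400e+00 -1.000e-01  1.992e+02] F [4.5 0.3 5.9]
[  0   0 290] [ -3.6  -0.1 -90.7] [-0.002  0.013  0.002]
[130   0 290] [-133.5   -0.3  -89.1] [-0.002  0.013  0.002]
[130   0 175] [-1.321e+02 -1.000e-01  2.590e+01] [-0.002  0.013  0.002]
```

>>> carry_out(deltas="0 0 -50 0 0 0 1; 0 0 -100 0 0 0 1; -40 0 -100 0 0 0 1; -90 0 -100 0 0 0 1; -131 0 -100 0 0 0 1; -131 0 -100 0 0 0 1; -131 0 -50 0 0 0 1; -131 0 -10 0 0 0 1; -131 0 12 0 0 0 1; -131 0 12 0 0 0 1; -131 0 12 0 0 0 1")

```text
time_s: 7.82
eef_pos: [0.6805, 0.0798, 0.1778]
eef_rot: [0.001, -0.028, 1.0, -0.0]
wrist_force: [0.5, 0.4, 0.2]
opening: 0.003
grasp_force: 0.0
```

```bash
python3 -c "
from h import *
rel([[110,0,175]])
for th in np.arange(1.7,-.01,-.1):
    c,s=np.cos(th),np.sin(th); print(round(th,1),[round(v,0) for r in (105,120) for v in (65-r*c+6*s,63+r*s+6*c)])"
```

```text
t 7.83 TCP box mm [124.7   0.4 177.8] F [0.5 0.4 0.2]
[110   0 175] [14.7 -0.4  2.8] [-0.     0.002  0.001]
1.7 [np.float64(84.0), np.float64(166.0), np.float64(86.0), np.float64(181.0)]
1.6 [np.float64(74.0), np.float64(168.0), np.float64(75.0), np.float64(183.0)]
1.5 [np.float64(64.0), np.float64(168.0), np.float64(62.0), np.float64(183.0)]
1.4 [np.float64(53.0), np.float64(167.0), np.float64(51.0), np.float64(182.0)]
1.3 [np.float64(43.0), np.float64(166.0), np.float64(39.0), np.float64(180.0)]
1.2 [np.float64(33.0), np.float64(163.0), np.float64(27.0), np.float64(177.0)]
1.1 [np.float64(23.0), np.float64(159.0), np.float64(16.0), np.float64(173.0)]
1.0 [np.float64(13.0), np.float64(155.0), np.float64(5.0), np.float64(167.0)]
0.9 [np.float64(4.0), np.float64(149.0), np.float64(-5.0), np.float64(161.0)]
0.8 [np.float64(-4.0), np.float64(143.0), np.float64(-14.0), np.float64(153.0)]
0.7 [np.float64(-11.0), np.float64(135.0), np.float64(-23.0), np.float64(145.0)]
0.6 [np.float64(-18.0), np.float64(127.0), np.float64(-31.0), np.float64(136.0)]
0.5 [np.float64(-24.0), np.float64(119.0), np.float64(-37.0), np.float64(126.0)]
0.4 [np.float64(-29.0), np.float64(109.0), np.float64(-43.0), np.float64(115.0)]
0.3 [np.float64(-34.0), np.float64(100.0), np.float64(-48.0), np.float64(104.0)]
0.2 [np.float64(-37.0), np.float64(90.0), np.float64(-51.0), np.float64(93.0)]
0.1 [np.float64(-39.0), np.float64(79.0), np.float64(-54.0), np.float64(81.0)]
-0.0 [np.float64(-40.0), np.float64(69.0), np.float64(-55.0), np.float64(69.0)]
```

>>> carry_out(deltas="15 0 1 0 0 0 1; 27 0 1 0 0 0 1; 39 0 2 0 0 0 1; 51 0 2 0 0 0 1; 62 0 3 0 0 0 1; 73 0 5 0 0 0 1; 84 0 8 0 0 0 1; 94 0 12 0 0 0 1; 105 0 17 0 0 0 1; 114 0 23 0 0 0 1; 123 0 30 0 0 0 1; 123 0 30 0 0 0 1")

```text
time_s: 9.32
eef_pos: [0.5558, 0.0729, 0.145]
eef_rot: [-0.001, -0.028, 1.0, 0.0]
wrist_force: [0.0, -0.3, 0.1]
opening: -0.001
grasp_force: 0.0
```

```bash
python3 -c "
from h import *
rel([[-13,0,131],[-35,0,66]])"
```

```text
t 9.32 TCP box mm [ -0.2   0.4 145. ] F [ 0.  -0.3  0.1]
[-13   0 131] [12.8 -0.4 14.1] [ 0.    -0.002  0.001]
[-35   0  66] [34.6 -0.4 79.1] [ 0.    -0.002  0.001]
```

>>> carry_out(deltas="8 0 8 0 0 0 1; 15 0 17 0 0 0 1; 21 0 26 0 0 0 1; 27 0 36 0 0 0 1; 31 0 46 0 0 0 1; 35 0 57 0 0 0 1; 37 0 68 0 0 0 1; 37 0 76 0 0 0 1; 37 0 80 0 0 0 1; 37 0 80 0 0 0 1")

```text
time_s: 10.58
eef_pos: [0.5199, 0.0709, 0.0686]
eef_rot: [-0.001, -0.028, 1.0, -0.0]
wrist_force: [-14.5, -0.1, 28.7]
opening: 0.0
grasp_force: 14.4
```

```bash
python3 - <<'E'
from h import *
rel([[-35,0,66]])
cv2.imwrite("pics/s3.png",cv2.resize(vision.camera("scene")[100:240,170:320],None,fx=5,fy=4,interpolation=cv2.INTER_CUBIC))
E
```

```text
t 10.57 TCP box mm [-36.1   0.4  68.6] F [-14.5  -0.1  28.7]
[-35   0  66] [-1.1 -0.4  2.6] [-0.    -0.002  0.002]
```

View pics/s3.png

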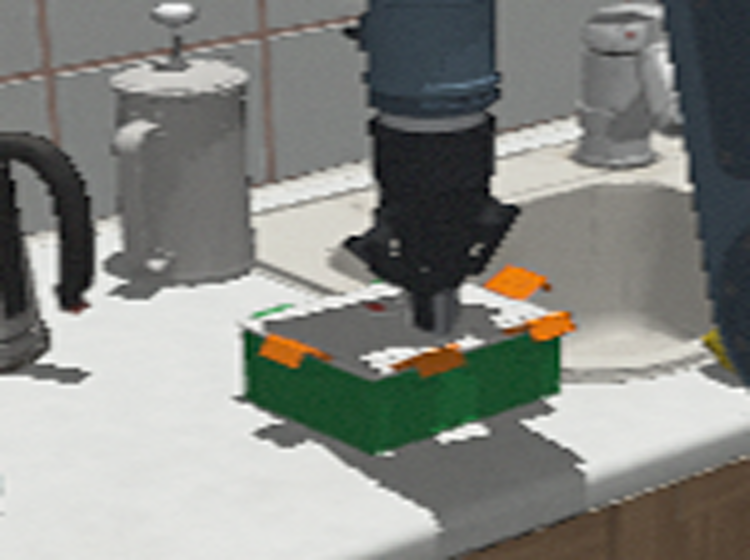

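The lid is shut: the fingertip contacts it at z≈68.6 with 29 N. The four tabs still stick up. Now the front-left tab.

>>> carry_out(deltas="0 0 -25 0 0 0 1; 15 15 -45 0 0 0 1; 50 46 -45 0 0 0 1; 50 46 -45 0 0 0 1; 50 46 -35 0 0 0 1; 50 46 -22 0 0 0 1; 50 46 -14 0 0 0 1; 50 46 -8 0 0 0 1; 50 46 -3 0 0 0 1; 50 46 -1 0 0 0 1; 50 46 -1 0 0 0 1")

```text
time_s: 12.0
eef_pos: [0.4665, 0.1136, 0.0695]
eef_rot: [-0.003, -0.028, 1.0, -0.0]
wrist_force: [-21.8, -1.7, 45.1]
opening: -0.002
grasp_force: 23.2
```

```bash
python3 -c "
from h import *
rel([[-85,46,66],[-85,46,110],[-85,-46,66]])"
```

```text
t 12.0 TCP box mm [-87.1  45.9  69.5] F [-21.8  -1.7  45.1]
[-85  46  66] [-2.1  0.1  3.5] [-0.    -0.005  0.001]
[-85  46 110] [ -1.8   0.1 -40.5] [-0.    -0.005  0.001]
[-85 -46  66] [ -2.  -91.9   3.5] [-0.    -0.005  0.001]
```

>>> carry_out(deltas="-1 0 -22 0 0 0 1; -1 -20 -44 0 0 0 1; -1 -70 -44 0 0 0 1; -1 -92 -44 0 0 0 1; -1 -92 -44 0 0 0 1; -1 -92 -34 0 0 0 1; -1 -92 -22 0 0 0 1; -1 -92 -14 0 0 0 1; -1 -92 -8 0 0 0 1; -1 -92 -3 0 0 0 1; -1 -92 1 0 0 0 1; -1 -92 1 0 0 0 1")

```text
time_s: 13.5
eef_pos: [0.4723, 0.0229, 0.0693]
eef_rot: [-0.003, -0.029, 1.0, -0.0]
wrist_force: [-25.4, 0.4, 51.7]
opening: 0.0
grasp_force: 26.9
```

```bash
python3 -c "
from h import *
rel([[-10,-99,66],[-10,-99,110]])"
```

```text
t 13.5 TCP box mm [-86.3 -45.   69.3] F [-25.4   0.4  51.7]
[-10 -99  66] [-76.1 -54.3   2.9] [ 0.    -0.006  0.004]
[-10 -99 110] [-75.8 -54.3 -41.1] [ 0.    -0.006  0.004]
```

>>> carry_out(deltas="0 0 -22 0 0 0 1; -10 -20 -46 0 0 0 1; -50 -54 -46 0 0 0 1; -77 -54 -46 0 0 0 1; -77 -54 -46 0 0 0 1; -77 -54 -34 0 0 0 1; -77 -54 -23 0 0 0 1; -77 -54 -15 0 0 0 1; -77 -54 -9 0 0 0 1; -77 -54 -4 0 0 0 1; -77 -54 -1 0 0 0 1; -77 -54 -1 0 0 0 1")

```text
time_s: 15.0
eef_pos: [0.5545, -0.0286, 0.0704]
eef_rot: [0.001, -0.028, 1.0, -0.001]
wrist_force: [-9.8, -3.2, 28.3]
opening: -0.001
grasp_force: 13.7
```

```bash
python3 -c "
from h import *
rel([[-10,-99,120],[-10,99,120],[-10,99,66]])"
```

```text
t 15.0 TCP box mm [  -7.1 -100.9   70.4] F [-9.8 -3.2 28.3]
[-10 -99 120] [  2.9   1.7 -49.6] [-0.002  0.001  0.002]
[-10  99 120] [  2.5 199.7 -50.1] [-0.002  0.001  0.002]
[-10  99  66] [  2.5 199.9   3.9] [-0.002  0.001  0.002]
```

>>> carry_out(deltas="1 0 -25 0 0 0 1; 1 10 -50 0 0 0 1; 1 70 -50 0 0 0 1; 1 130 -50 0 0 0 1; 1 185 -50 0 0 0 1; 1 198 -50 0 0 0 1; 1 198 -38 0 0 0 1; 1 198 -24 0 0 0 1; 1 198 -14 0 0 0 1; 1 198 -6 0 0 0 1; 1 198 0 0 0 0 1; 1 198 0 0 0 0 1")

```text
time_s: 16.5
eef_pos: [0.5426, 0.1701, 0.0703]
eef_rot: [0.0, -0.027, 1.0, 0.001]
wrist_force: [-12.3, 3.6, 30.4]
opening: 0.005
grasp_force: 14.7
```

```bash
python3 -c "
from h import *
rel([[-10,99,120],[0,0,240],[0,22,110]])"
```

```text
t 16.5 TCP box mm [-8.  98.2 70.3] F [-12.3   3.6  30.4]
[-10  99 120] [  2.    0.9 -49.7] [ 0.001  0.001 -0.   ]
[  0   0 240] [  -8.2  -97.9 -169.9] [ 0.001  0.001 -0.   ]
[  0  22 110] [ -8.  -76.1 -39.8] [ 0.001  0.001 -0.   ]
```

>>> carry_out(deltas="0 0 -50 0 0 0 1; 0 -40 -100 0 0 0 1; -4 -85 -140 0 0 0 1; -8 -97 -140 0 0 0 1; -8 -97 -140 0 0 0 1; -8 -97 -140 0 0 0 1")

```text
time_s: 17.25
eef_pos: [0.5539, 0.0742, 0.205]
eef_rot: [-0.002, -0.028, 1.0, 0.0]
wrist_force: [-0.9, -0.3, -0.4]
opening: -0.001
grasp_force: 0.0
```

```bash
python3 - <<'E'
from h import *
rel([[0,22,110]])
o=sensors.get_obs();K,E=wristKE(o);w=vision.camera("wrist")
P=box2w(BOX,np.array([[0,22,83],[-67,81,69],[-67,-81,69],[65,81,69],[65,-81,69],[0,0,80]])/1000)
q=((E[:3,:3]@P.T).T+E[:3,3])@K.T;print((q[:,:2]/q[:,2:]).round(0).tolist())
s=vision.camera("scene")[155:215,205:305]
cv2.imwrite("pics/f.png",np.vstack([w,cv2.resize(s,(512,216),interpolation=cv2.INTER_CUBIC)]))
E
```

```text
t 17.25 TCP box mm [ -2.    1.8 205. ] F [-0.9 -0.3 -0.4]
[  0  22 110] [-2.4 20.1 95. ] [ 0.001 -0.004  0.001]
[[273.0, 187.0], [347.0, 102.0], [146.0, 102.0], [336.0, 252.0], [158.0, 252.0], [246.0, 186.0]]
```

View pics/f.png

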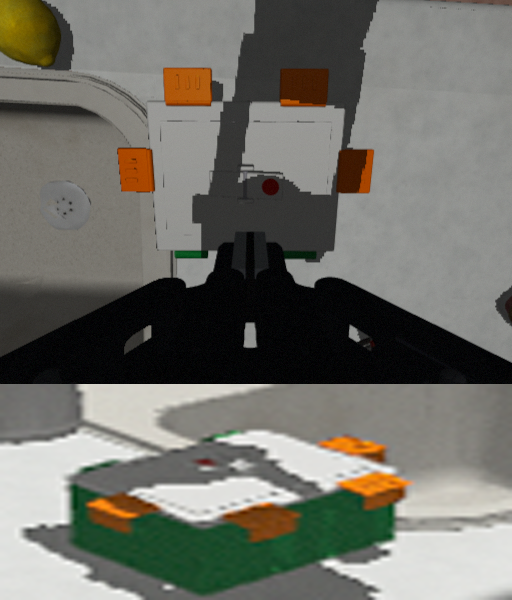

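All four tabs look level in both views, and the red dot is at (270,187), where predicted. The side tabs got less force, so I'll re-press them a bit farther out before touching the vent.

>>> carry_out(deltas="6 -50 60 0 0 0 1; 6 -100 85 0 0 0 1; 6 -105 100 0 0 0 1; 6 -105 115 0 0 0 1; 6 -105 125 0 0 0 1; 6 -105 132 0 0 0 1; 6 -105 138 0 0 0 1; 6 -105 142 0 0 0 1; 6 -105 142 0 0 0 1; 6 -105 110 0 0 0 1; 6 -50 80 0 0 0 1; 6 0 80 0 0 0 1")

```text
time_s: 18.85
eef_pos: [0.5517, 0.0746, 0.131]
eef_rot: [0.004, -0.028, 1.0, -0.0]
wrist_force: [0.9, 0.1, -0.2]
opening: 0.002
grasp_force: 0.0
```

>>> carry_out(deltas="0 50 0 0 0 0 1; 0 101 0 0 0 0 1; 0 101 10 0 0 0 1; 0 101 25 0 0 0 1; 0 101 37 0 0 0 1; 0 101 46 0 0 0 1; 0 101 53 0 0 0 1; 0 101 58 0 0 0 1; 0 101 62 0 0 0 1; 0 101 62 0 0 0 1")

```text
time_s: 20.1
eef_pos: [0.5441, 0.1739, 0.0698]
eef_rot: [0.0, -0.028, 1.0, -0.001]
wrist_force: [-16.3, -4.9, 36.0]
opening: -0.002
grasp_force: 17.7
```

```bash
python3 -c "
from h import *
rel([[-2,23,110],[-2,23,66]])"
```

```text
t 20.1 TCP box mm [ -6.3 101.9  69.8] F [-16.3  -4.9  36. ]
[ -2  23 110] [ -4.2 -78.9 -40.1] [-0.001  0.     0.002]
[-2 23 66] [ -4.2 -78.9   3.9] [-0.001  0.     0.002]
```

>>> carry_out(deltas="0 0 -25 0 0 0 1; -3 -20 -48 0 0 0 1; -7 -72 -48 0 0 0 1; -7 -72 -48 0 0 0 1; -7 -72 -36 0 0 0 1; -7 -72 -27 0 0 0 1; -7 -72 -21 0 0 0 1; -7 -72 -17 0 0 0 1; -7 -72 -14 0 0 0 1; -7 -72 -12 0 0 0 1; -7 -72 -12 0 0 0 1")

```text
time_s: 21.48
eef_pos: [0.5547, 0.1027, 0.0772]
eef_rot: [0.0, -0.028, 1.0, -0.0]
wrist_force: [0.1, -0.1, 0.1]
opening: -0.002
grasp_force: 0.0
```

```bash
python3 -c "
from h import *
rel([[0,30,75]])"
```

```text
t 21.48 TCP box mm [ 0.3 30.3 77.2] F [ 0.1 -0.1  0.1]
[ 0 30 75] [ 0.3 -0.3  2.2] [-0.     0.     0.001]
```

>>> carry_out(deltas="0 0 1 0 0 0 1; 0 0 2 0 0 0 1; 0 0 3 0 0 0 1; 0 0 3 0 0 0 1")

```text
time_s: 21.98
eef_pos: [0.5548, 0.1025, 0.0746]
eef_rot: [0.0, -0.028, 1.0, -0.0]
wrist_force: [-1.2, -1.2, 3.4]
opening: -0.001
grasp_force: 2.0
```

>>> carry_out(deltas="0 0 1 0 0 0 1; 0 0 2 0 0 0 1; 0 0 3 0 0 0 1; 0 0 3 0 0 0 1")

```text
time_s: 22.48
eef_pos: [0.5551, 0.1024, 0.0737]
eef_rot: [0.0, -0.028, 1.0, -0.0]
wrist_force: [-8.1, -0.7, 20.4]
opening: 0.0
grasp_force: 10.2
```

Firm stop (20 N, z=73.7). I'll retreat and look.

>>> carry_out(deltas="0 0 -40 0 0 0 1; 0 -10 -100 0 0 0 1; 0 -20 -135 0 0 0 1; 0 -20 -135 0 0 0 1; 0 -20 -135 0 0 0 1")

```text
time_s: 23.1
eef_pos: [0.555, 0.0829, 0.2051]
eef_rot: [-0.001, -0.028, 1.0, 0.0]
wrist_force: [-0.3, 0.4, 0.2]
opening: -0.004
grasp_force: 0.0
```

```bash
python3 - <<'E'
from h import *
rel([[0,0,200]])
w=vision.camera("wrist")[60:260,110:390]
s=vision.camera("scene")[155:215,205:305]
cv2.imwrite("pics/g.png",np.vstack([cv2.resize(w,(476,340),interpolation=cv2.INTER_CUBIC),cv2.resize(s,(476,260),interpolation=cv2.INTER_CUBIC)]))
E
```

```text
t 23.1 TCP box mm [ -0.4  10.5 205.1] F [-0.3  0.4  0.2]
[  0   0 200] [ -0.4 -10.5   5.1] [ 0.    -0.001  0.001]
```

View pics/g.png

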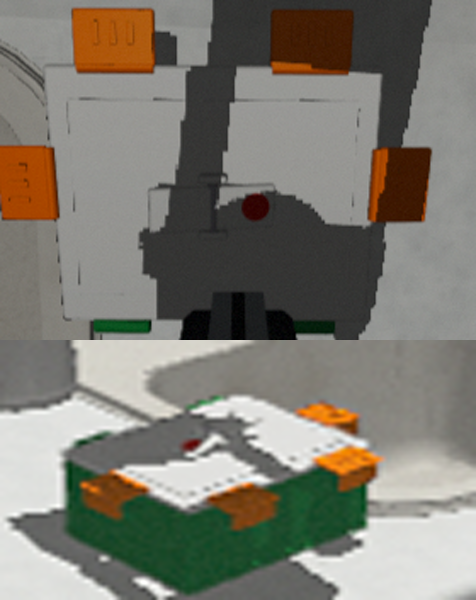

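The right end of the rocker is now raised and the red-dot end is down. The tabs are level and the lid is shut. Handing in.

```bash
python3 -c "
from bench import ctrl
print(ctrl.hand_in())"
```

```text
the job is handed in; nothing more can be done
None
```

I put the mandarin in the larger box, shut the lid, pressed all four tabs down and then shut the vent, and handed the job in at about 23 s; the camera views and contact forces agree, but no verdict came back.

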